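# Show a test cassette to the inspection camera

### The job

Plug the small lamp block fully down into the rectangular socket on the foot of the inspection camera's stand, its frosted panel facing the same way as the lens (towards the robot), and let go of it. Then draw the tall test cassette out of the rack and hold it up to the camera: the window centred on the line the lens looks along, about 100 mm from the lens, the cassette's window face square to the downward-looking lens and its top end up. Finish while still holding it there, motionless, and leave the two short cassettes, the jar and the tube rack where they are.

Things in the scene. Friction and masses are not known exactly. Their poses are not given: they have to be found in the camera images.
- lamp: Loose grey lamp block, 0.1-0.15 kg, standing on its plug. Origin: centre of the plug's underside; z up. Plug 20 (x) by 30 (y) mm, lowest 20 mm, edges rounded. Head above it 30 (x) by 40 (y) mm, 20 to 65 mm high; grip its plain side faces y = +-20 mm. Frosted white panel on the -x face under a visor sticking out 9 mm at the top. At the start -x points roughly to the robot.
- lamp_panel (a point): Centre of the lamp's frosted panel, in the lamp's frame at (-15, 0, 41) mm.
- stand: Fixed aluminium foot plate of the camera stand (120 by 205 mm, 12 mm thick) on the bench, carrying the socket block and, 135 mm to its -y side, the steel post with the camera, 0.25 m high in all. z up; -x is the side to which lens and lamp look. Position and yaw vary.
- socket (a point): Centre of the socket's mouth, 34 mm above the bench; axes as the stand's. Hole 23 (x) by 33 (y) mm (plug + 3 mm), 22 mm deep, 2 mm chamfer, in a grey block 60 by 70 mm. Fully down, the lamp's head rests on the block, the plug's underside is 20 mm below this point and the lamp's axes are parallel to the stand's.
- camera: Inspection camera fixed on the post, a white box with a black lens barrel 36 mm thick. Origin: centre of the lens front, 205 mm above the bench. Its own -x axis is the line the lens looks along: towards the robot's side and 25 degrees downward; y level, z the picture's up.
- rack: Fixed blue plastic cassette rack, 120 (x) by 60 (y) by 35 mm high; origin at the centre of its underside. Three upright slots 25 mm deep (floor 10 mm above the bench), side by side at x = -36, 0 and 36 mm, each 9.5 (x) by 31.5 (y) mm. Which slot holds which cassette varies.
- cassette: Tall white test cassette, loose, 30 g, in a slot of the rack: 8 (x) by 30 (y) by 80 mm high (short ones 55), 55 mm of it above the rack. Origin: centre of its underside; z to its top end. +x face: window, with a round well below; at the start it points roughly away from the robot. Grip the narrow sides (y = +-15 mm) so the face stays free. May lean 4 degrees in the slot.
- window (a point): Centre of the tall cassette's reading window (12 by 26 mm), in the cassette's frame at (4, 0, 50) mm. Presented, it lies 100 mm from the camera's origin along the camera's -x, with the cassette's axes parallel to the camera's (its x as the camera's x, its z as the camera's z).
- short_a: Short white cassette, 8 by 30 by 55 mm high, in another slot of the rack; origin at its underside. To be left alone.
- short_b: The other short cassette, the same, in the remaining slot. To be left alone.
- jar: White screw-top jar, 56 mm across, 85 mm high, loose on the bench; origin at its underside. To be left alone.
- tube_rack: Orange tube rack, 110 (x) by 160 (y) by 40 mm high, loose, empty; origin at its underside. To be left alone.
Not all that is in view belongs to the job. Leave any orange or purple look-alike of the lamp alone.

How it is judged (in metres and radians):
On the way, in this order (a step that is already met when the one before it is completed fails the run):
1. the lamp block is fully down in the socket, upright, panel to the lens side, and let go (z of lamp in the frame of socket below -0.016 m and horizontal distance between lamp and socket below 0.005 m and angle between lamp's own z axis and vertical below 0.08 rad and x of lamp_panel in the frame of socket below -0.008 m and contact force between the fingers and lamp below 0.1 N), for 0.2 s.
2. the tall cassette is drawn clear of the rack (height (world z) of cassette above 0.045 m and contact force between cassette and rack below 0.05 N), for 0.1 s.
At the end, for the whole second after the job is handed in: Tall cassette held still in the air, touching only the fingers: window 75-125 mm from the lens, within 15 mm of its line, facing it, upright in the picture, square within 0.2 rad; lamp released, 16+ mm deep in the socket, within 5 mm of centre, 0.08 rad of upright, panel to the lens side (all of step 1 and x of window in the frame of camera between -0.125 and -0.075 m and y of window in the frame of camera between -0.015 and 0.015 m and z of window in the frame of camera between -0.015 and 0.015 m and angle between the x axis of cassette and the x axis of camera, either way round below 0.2 rad and angle between the z axis of cassette and the z axis of camera, either way round below 0.2 rad and angle between cassette's own z axis and vertical below 0.75 rad and x of camera in the frame of cassette above 0.05 m and contact force between the fingers and cassette above 1 N and contact force between cassette and rack below 0.05 N and contact force between cassette and stand below 0.05 N and contact force between cassette and lamp below 0.05 N and height (world z) of cassette above 0.07 m and linear speed of cassette below 0.03 m/s); the arm keeps its last pose, push and grip.
It fails at once if the first short cassette is pushed out of its place (moved more than 20 mm) (distance of short_a from where it was at the start of the episode above 0.02 m).
It fails at once if the second short cassette is pushed out of its place (moved more than 20 mm) (distance of short_b from where it was at the start of the episode above 0.02 m).
It fails at once if the jar is pushed out of its place (moved more than 30 mm) (distance of jar from where it was at the start of the episode above 0.03 m).
It fails at once if the tube rack is pushed out of its place (moved more than 30 mm) (distance of tube_rack from where it was at the start of the episode above 0.03 m).
It also fails if it takes over 64 s, if anything falls off the work surface, if the arm or the gripper's body presses on something with over 40 N, if the wrist force passes 120 N, or if a joint passes its speed limit or range.

### The arm

A 6-joint arm with a two-finger parallel gripper is mounted at the origin on the work surface. World frame = base frame: x ahead of the robot, y to its left, z up, the work surface at z = 0. Lengths are in m, angles in degrees, forces in N, time in s.
With the tool pointing down it reaches from about 0.25 to 0.725 m from the base axis. Payload 9.7 kg.
Tool frame: the origin (TCP) lies between the finger pads; the fingertips stand 19 mm ahead of it and the grasp point (between the pads) is the TCP; z points along the fingers, y is the line along which they close (so a half turn about z gives the same grasp; the last joint's range is limited). The gripper opens to 85 mm and grips with 20 to 120 N. Pads are 22 mm wide; open, the fingers measure 114 mm over their backs; the gripper's body (76 mm by 85 mm) begins 54 mm behind the grasp point. The pads swing forward as they close: fully open they stand 13 mm farther back than shut.
Start: joints at [72.365, 4.979, 10.078, 95.1, 0, 90], TCP at [0.167, 0.524, 0.25] pointing down, gripper open.
Joint ranges: [-179.16, 179.16], [-48.56, 103.87], [-65.8, 70.77], [-126.05, 130.52], [-82.76, 87.17], [-180, 180]. Speed limits (degrees/s): [127.2, 127.2, 147.25, 180, 180, 180].

### API

Orientations are given as [roll, pitch, yaw] about the fixed x, y, z axes, in that order (R = Rz(yaw) Ry(pitch) Rx(roll)).
In Python, from workcell import telemetry, camera, calibration, workorder gives the robot as it stands.
- The arm moves only by the tool play_rows, never from a script. Its argument "increments" is a list of rows, each a list of 3 entries, a list of its own where there are three numbers: the shift along the tool's x, y, z in mm, then the turn, a rotation vector about the tool's x, y, z in degrees, then the closure, from 0 (fully open) to 1 (shut). In form: [[[x, y, z], [ax, ay, az], jaw], ...]. A call has 1 to 20 rows; each row is the pose to reach, as a shift and turn from the pose commanded when the call began, along the tool's axes at that moment; what a row does not reach only later rows make up. A row lasts 1/10 s, in which the tool goes at most 50 mm and 8.59 degrees, less where a joint would pass 70% of its speed; a pose out of reach is approached as far as the arm can. A call with a gripper value outside its range is refused whole. The fingers move at their own pace and stop on an object; "grip_force" is the grip in N (left out, the last holds). Time passes only in rows, so rows that repeat a pose let the fingers close. It gives the time, the measured TCP pose, the force, the opening and the grip force at its end, in the units of the state.
- telemetry.get_obs(): the state, without advancing time (a new reading comes with each control period).
- camera(name): name is "side" or "top" or "wrist"; returns (picture, depth): 384x512x3 uint8, red, green, blue; 384x512 float32, m along the optical axis (not along the pixel's ray), 0 where there is no reading.
- calibration(name): a dict with "vertical_fov" (degrees; the focal length in pixels is half the picture's height over the tangent of half this angle, whatever the lens; pixels are square), "cx", "cy" (the principal point, pixels), "k1" (the pictures are not rectified: a ray, as slopes to the right and down, at radius r is drawn at 1 + k1 r^2 times it, then the intrinsics apply), "rvec" (rotation vector, rad) and "tvec" (3), from world to camera coordinates, as OpenCV has them; the wrist camera has in their place "hand_eye" (4x4, takes a point from camera to tool coordinates, whose origin is the TCP and whose axes are the flange's). Camera axes: x right, y down, z forward; pixel columns grow to the right and rows downward; lengths in m; the calibration is good to about 2 mm. A picture is of the moment at which its call begins: read the wrist's pose just before it. calibration takes no time and is no camera call.
- workorder.job_done(): hands the job in; it is judged then, once.
The state is a dict: "time": time; "q": joint angles; "qd": joint speeds; "joint_efforts": joint torques, N m; "ee_pos": TCP position; "tcp_rot": TCP orientation; "wrist_force": force on the tool from outside, world axes, zero at the start; "torque": the same for the moment, N m; "opening": finger opening in m; "grasp_force": force on a finger pad.
Only numpy, scipy, OpenCV 4.12 (cv2) and the standard library are available. Lean on these libraries where they do the work, as an engineer would, in place of code of your own. Each camera call takes 0.05 s, during which the arm holds its last target. There are 200 camera calls.

## Working session

There is one attempt and no reset: what is moved stays moved. The work goes in short steps, Python scripts to look and compute and a tool call to move; the robot and the scene stay as the last step left them, time stands still between calls to the robot, and variables do not carry over. Pictures are saved under pics/ and viewed, at most 10 in all, crops included, and the job is handed in when it is done.

Besides the shell and the picture viewer there is one more tool, called after ">>>" as a command line: name --argument value ..., lists and objects as JSON in quotes. play_rows: Moves the arm, as the interface text tells. Its arguments: {"type":"object","properties":{"increments":{"type":"array"},"grip_force":{"type":"number"}},"required":["increments"]}

```bash
ls; mkdir -p pics
cat > h.py <<'E'
import numpy as np, cv2
from scipy.spatial.transform import Rotation as R
from workcell import telemetry, camera, calibration, workorder
def K(c):
    f=192/np.tan(np.radians(c["vertical_fov"])/2); return f
def pose(name, obs=None):
    c=calibration(name)
    if name!="wrist":
        Rm=cv2.Rodrigues(np.array(c["rvec"],float))[0]; t=np.array(c["tvec"],float).ravel()
        return Rm.T, -Rm.T@t
    H=np.array(c["hand_eye"]); Rt=R.from_euler('xyz',obs["tcp_rot"],degrees=True).as_matrix()
    return Rt@H[:3,:3], Rt@H[:3,3]+np.array(obs["ee_pos"])
def slopes(name,uv):
    c=calibration(name); f=K(c); uv=np.atleast_2d(np.array(uv,float))
    d=(uv-[c["cx"],c["cy"]])/f; s=d.copy()
    for _ in range(20): s=d/(1+c["k1"]*(s**2).sum(1,keepdims=True))
    return s
def rays(name,uv,obs=None):
    Rm,o=pose(name,obs); s=slopes(name,uv)
    return o,(np.c_[s,np.ones(len(s))]@Rm.T)
def plane(name,uv,z,obs=None):
    o,d=rays(name,uv,obs); return o+d*((z-o[2])/d[:,2])[:,None]
def cloud(name,dep,obs=None):
    v,u=np.mgrid[0:384,0:512]; o,d=rays(name,np.c_[u.ravel(),v.ravel()],obs)
    return (o+d*dep.ravel()[:,None]).reshape(384,512,3)
def proj(name,P,obs=None):
    c=calibration(name); Rm,o=pose(name,obs); p=(np.atleast_2d(P)-o)@Rm
    s=p[:,:2]/p[:,2:]; return s*(1+c["k1"]*(s**2).sum(1,keepdims=True))*K(c)+[c["cx"],c["cy"]]
def snap(name):
    obs=telemetry.get_obs(); im,d=camera(name); np.savez(f"pics/{name}_last.npz",im=im,d=d); return obs,im,d
E
python3 - <<'E'
from h import *
o=telemetry.get_obs(); print(o)
for n in ("top","side","wrist"):
    obs,im,d=snap(n); print(n,calibration(n))
    np.savez(f"pics/{n}0.npz",im=im,d=d); cv2.imwrite(f"pics/{n}0.png",im[:,:,::-1])
a=[np.load(f"pics/{n}0.npz")["im"] for n in("top","side")]
cv2.imwrite("pics/ts.png",cv2.resize(np.vstack(a)[:,:,::-1],None,fx=.78,fy=.78))
E
```

```text
pics
{'time': 0.0, 'q': array([7.23656615e+01, 5.01304856e+00, 1.00345978e+01, 9.51001162e+01,
       1.65810775e-03, 9.00013256e+01]), 'qd': array([-0.13486183, -0.08721912,  0.09248033,  0.02827093, -0.06181571,
       -0.0268752 ]), 'joint_efforts': array([ 4.35034608e-04, -5.20386887e+01,  4.64805901e+01,  1.62800378e-02,
        1.63968907e-04, -4.58626715e-06]), 'ee_pos': array([0.16654839, 0.52396277, 0.24956565]), 'tcp_rot': array([-1.79921433e+02, -1.65628840e-03,  1.62364334e+02]), 'wrist_force': array([-0.05111483, -0.46119418, -0.19028198]), 'torque': array([0.02220866, 0.03746883, 0.00673182]), 'grasp_force': 0.0, 'opening': 0.08525272933826582}
top {'vertical_fov': 50.28155704902786, 'cx': 255.3756794470997, 'cy': 193.59190814418463, 'k1': -0.14081240835721393, 'rvec': array([ 2.17330108, -2.03387631,  0.21095483]), 'tvec': array([-0.01032205,  0.54549538,  1.18556504])}
side {'vertical_fov': 57.06637382071228, 'cx': 254.80409921460563, 'cy': 197.37237953665377, 'k1': -0.1010330496318793, 'rvec': array([ 1.96144686, -0.78995497,  0.45831442]), 'tvec': array([-0.36143524,  0.30796564,  0.61104983])}
wrist {'vertical_fov': 61.87563302071679, 'cx': 257.71721065706413, 'cy': 189.57138587040745, 'k1': -0.08408930190802487, 'hand_eye': array([[ 7.36697326e-04, -9.45893499e-01, -3.24476417e-01,
         8.26498427e-02],
       [ 9.99999673e-01,  5.88164863e-04,  5.55836280e-04,
         2.86386679e-05],
       [-3.34916297e-04, -3.24476720e-01,  9.45893623e-01,
        -1.23192721e-01],
       [ 0.00000000e+00,  0.00000000e+00,  0.00000000e+00,
         1.00000000e+00]])}
```

View pics/ts.png

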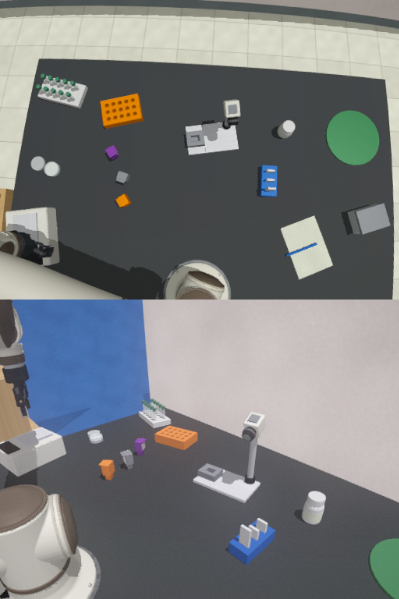

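View pics/wrist0.png

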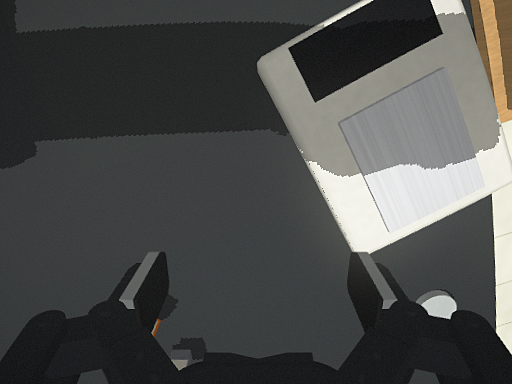

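The combined picture (scale 0.78) shows three lamp-like blocks in the top view: purple (112,153), grey (122,177) and orange (122,200). Only the grey one fits the description. The stand is at about (212,135), the blue rack at (268,181), the jar at (286,129) and the orange tube rack at (121,110). The wrist view shows only bench clutter.

Run:
```python
from h import *
T=np.load("pics/top0.npz"); S=np.load("pics/side0.npz")
for n,D in(("top",T),("side",S)):
    C=cloud(n,D["d"]); np.save(f"pics/C_{n}.npy",C)
P=lambda n:np.load(f"pics/C_{n}.npy")
# region stats, from top pixel boxes
C=P("top"); im=T["im"].astype(int)
def box(n,C,u0,u1,v0,v1,zmin):
    sub=C[v0:v1,u0:u1].reshape(-1,3); s=sub[(sub[:,2]>zmin)&(sub[:,2]<.4)]
    r=cv2.minAreaRect((s[:,:2]*1000).astype(np.float32)); print(n,len(s),"mean",s.mean(0).round(4),"z",np.percentile(s[:,2],[5,50,95]).round(4),"rect",np.round(r[0],1),np.round(r[1],1),round(r[2],1))
box("lamp head top",C,144,168,216,238,.045)
box("lamp all",C,140,170,214,240,.01)
box("rack",C,325,362,205,258,.02); box("cass",C,325,362,205,258,.045);box("cassTall",C,325,362,205,258,.075)
box("plate",C,232,312,150,205,.006); box("socket",C,232,275,160,195,.025)
box("jar",C,352,385,148,182,.02); box("cam",C,270,315,120,165,.15)
big=[]
for u0,v0,w,h in((125,170,65,110),(220,115,110,90),(320,200,50,65)):
    big.append(cv2.resize(T["im"][v0:v0+h,u0:u0+w],(w*4 if w>60 else 200,300)))
a=np.hstack(big)
s=[]
for u0,v0,w,h in((120,165,70,60),(240,140,110,110),(290,280,70,60)):
    s.append(cv2.resize(S["im"][v0:v0+h,u0:u0+w],(int(w*280/h),280)))
b=np.hstack(s); W=max(a.shape[1],b.shape[1])
f=lambda x:np.pad(x,((0,0),(0,W-x.shape[1]),(0,0)))
o=np.vstack([f(a),f(b)]);print(o.shape)
if W>800:o=cv2.resize(o,None,fx=800/W,fy=800/W)
cv2.imwrite("pics/crop1.png",o[:,:,::-1])
```

```text
lamp head top 187 mean [0.4226 0.3157 0.064 ] z [0.0577 0.0645 0.0679] rect [422.3 317.1] [43.1 39.1] 75.7
lamp all 208 mean [0.4224 0.3138 0.0609] z [0.0331 0.0641 0.0679] rect [422.3 317.1] [43.1 39.1] 75.7
rack 812 mean [ 0.4479 -0.2514  0.0404] z [0.0298 0.0359 0.0693] rect [ 450.1 -253.1] [121.1  61.4] 1.1
cass 132 mean [ 0.4464 -0.2522  0.0686] z [0.0495 0.0653 0.0911] rect [ 450.  -253.5] [30.8 82. ] 89.6
cassTall 36 mean [ 0.4127 -0.2529  0.0882] z [0.0788 0.0898 0.0918] rect [ 413.3 -253.5] [29.9  7.8] 89.8
plate 2493 mean [ 0.6127 -0.0229  0.0296] z [0.0084 0.0134 0.2191] rect [611.4 -22. ] [176.8 245.8] 5.9
socket 363 mean [0.602  0.0461 0.034 ] z [0.0294 0.034  0.038 ] rect [602.6  46.2] [60.7 70. ] 11.3
jar 322 mean [ 0.6554 -0.3119  0.0703] z [0.0306 0.0824 0.0888] rect [ 658.6 -315.9] [50.8 50.7] 19.0
cam 597 mean [ 0.6506 -0.0799  0.2444] z [0.2182 0.2479 0.2628] rect [655.7 -81. ] [92.3 50.7] 10.3
(580, 932, 3)
```

View pics/crop1.png

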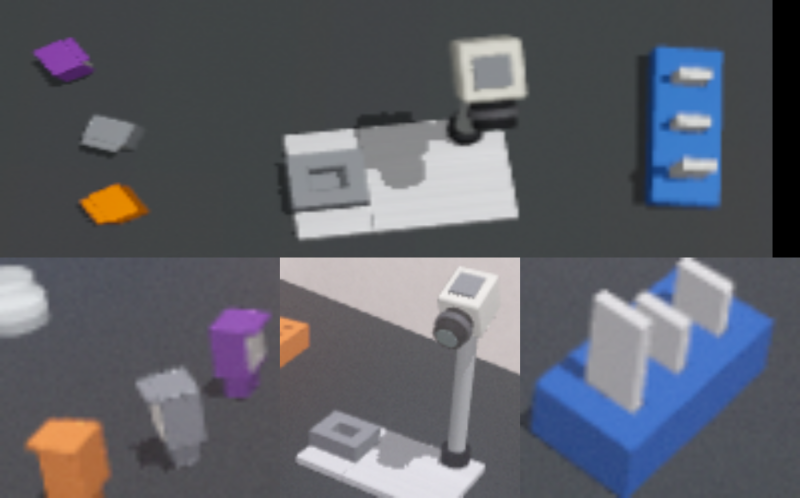

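The crop confirms the grey lamp, with its panel on the left in the side view (facing the robot). The tall cassette is in the slot nearest the robot, at (413,-253) mm with its top at 0.09 m. I'll move above the lamp, turning the tool half a turn so joint 6 has room at the socket.

>>> play_rows --increments '[[[-15, -6, 0], [0, 0, 8.5], 0], [[-30, -12, 0], [0, 0, 17], 0], [[-45, -18, 0], [0, 0, 25.5], 0], [[-61, -24, 0], [0, 0, 34], 0], [[-76, -30, 0], [0, 0, 42.5], 0], [[-91, -36, 0], [0, 0, 51], 0], [[-107, -42, 0], [0, 0, 59.5], 0], [[-122, -48, 0], [0, 0, 68], 0], [[-137, -54, 0], [0, 0, 76.5], 0], [[-152, -60, 0], [0, 0, 85], 0], [[-168, -66, 0], [0, 0, 93.5], 0], [[-183, -72, 0], [0, 0, 102], 0], [[-198, -78, 0], [0, 0, 110.5], 0], [[-213, -84, 0], [0, 0, 119], 0], [[-229, -90, 0], [0, 0, 127.5], 0], [[-244, -96, 0], [0, 0, 136], 0], [[-259, -102, 0], [0, 0, 144.5], 0], [[-275, -108, 0], [0, 0, 153], 0], [[-290, -114, 0], [0, 0, 161.5], 0], [[-305, -120, 0], [0, 0, 170], 0]]'

```text
time: 2.15
ee_pos: [0.4525, 0.2469, 0.25]
tcp_rot: [-171.6, 1.2, 24.4]
wrist_force: [-0.4, -0.4, -0.1]
opening: 0.0855
grasp_force: 0.0
```

>>> play_rows --increments '[[[0, 0, 0], [0, 0, 6], 0], [[0, 0, 0], [0, 0, 6], 0], [[0, 0, 0], [0, 0, 6], 0]]'

```text
time: 2.45
ee_pos: [0.4621, 0.2214, 0.25]
tcp_rot: [-170.6, 2.1, 20.8]
wrist_force: [-0.5, -0.4, 0.7]
opening: 0.0857
grasp_force: 0.0
```

Run:
```python
from h import *
obs,im,d=snap("wrist"); print(obs["time"],obs["ee_pos"],obs["tcp_rot"],obs["q"].round(1))
C=cloud("wrist",d,obs); np.savez("pics/w1.npz",im=im,d=d,C=C)
m=((C[:,:,2]>.058)&(C[:,:,2]<.075)&(abs(C[:,:,0]-.422)<.04)&(abs(C[:,:,1]-.317)<.04)).astype(np.uint8)
cs=max(cv2.findContours(m,0,2)[0],key=cv2.contourArea); r=cv2.minAreaRect(cs); print(r)
pz=np.median(C[:,:,2][m>0]); print("ztop",pz)
w=plane("wrist",cs.reshape(-1,2),pz,obs)[:,:2]*1000; print(cv2.minAreaRect(w.astype(np.float32)))
print(w.min(0),w.max(0),cv2.boundingRect(cs))
cv2.imwrite("pics/w1.png",im[:,:,::-1])
```

```text
2.45 [0.462078   0.22142413 0.2500139 ] [-170.6164392     2.0998881    20.80542591] [ 20.7   1.5   6.   96.6   9.4 179.9]
((188.62477111816406, 157.72352600097656), (39.65959167480469, 36.26988220214844), 36.38435363769531)
ztop 0.06401100531240855
((426.5791015625, 317.5991516113281), (39.836395263671875, 41.407108306884766), 74.39134216308594)
[402.50230321 294.20894571] [450.7391705  339.15969051] (167, 133, 47, 50)
```

View pics/w1.png

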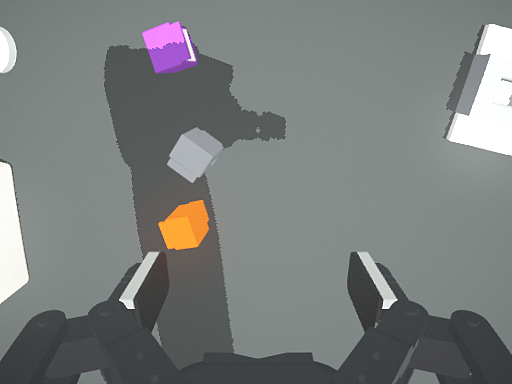

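The wrist view shows the purple block at (170,47), the grey lamp at (195,153) with its visor to the lower left (towards the robot), and the orange block at (185,225). Joint 6 counts the other way round and is now at its limit, so I'm turning back to a yaw near 165.

```bash
cat >> h.py <<'E'
def goto(p,rpy,n=None):
    """print shift (mm) and rotvec (deg) in tool frame from measured pose"""
    o=telemetry.get_obs(); A=R.from_euler('xyz',o["tcp_rot"],degrees=True); B=rpy if isinstance(rpy,R) else R.from_euler('xyz',rpy,degrees=True)
    s=A.inv().apply(np.array(p)-o["ee_pos"])*1000; r=(A.inv()*B).as_rotvec(degrees=True)
    print("from",o["ee_pos"].round(4),o["tcp_rot"].round(2),"shift",s.round(1),"rot",r.round(2))
    return s,r
E
python3 - <<'E'
from h import *
goto([.43,.315,.25],[180,0,165.5])
E
```

```text
from [0.4618 0.222  0.2501] [-170.62    2.08   20.87] shift [  3.4 -96.9  16. ] rot [  -6.4   -11.01 -144.36]
```

>>> play_rows --increments '[[[0, -10, 1], [-0.4, -0.6, -8.4], 0], [[0, -20, 3], [-0.8, -1.3, -17], 0], [[1, -30, 5], [-1.1, -1.9, -25.5], 0], [[1, -40, 6], [-1.5, -2.6, -34], 0], [[1, -50, 8], [-1.9, -3.2, -42.5], 0], [[2, -60, 10], [-2.2, -3.9, -51], 0], [[2, -70, 11], [-2.6, -4.5, -59], 0], [[2, -80, 13], [-3, -5.2, -68], 0], [[3, -90, 15], [-3.4, -5.8, -76], 0], [[3, -97, 16], [-3.8, -6.5, -85], 0], [[3, -97, 16], [-4.1, -7.1, -93], 0], [[3, -97, 16], [-4.5, -7.8, -102], 0], [[3, -97, 16], [-4.9, -8.4, -110], 0], [[3, -97, 16], [-5.3, -9.1, -119], 0], [[3, -97, 16], [-5.6, -9.7, -127], 0], [[3, -97, 16], [-6, -10.4, -136], 0], [[3, -97, 16], [-6.4, -11, -144.4], 0], [[3, -97, 16], [-6.4, -11, -144.4], 0], [[3, -97, 16], [-6.4, -11, -144.4], 0]]'

```text
time: 4.4
ee_pos: [0.4291, 0.3154, 0.2503]
tcp_rot: [180.0, 0.0, 165.4]
wrist_force: [0.8, -0.3, -0.0]
opening: 0.0855
grasp_force: 0.0
```

```bash
cat > lamp.py <<'E'
from h import *
obs,im,d=snap("wrist"); print(obs["time"],obs["ee_pos"],obs["tcp_rot"],obs["q"].round(1))
C=cloud("wrist",d,obs); np.savez("pics/w2.npz",im=im,d=d,C=C)
m=((C[:,:,2]>.058)&(C[:,:,2]<.075)&(abs(C[:,:,0]-.425)<.04)&(abs(C[:,:,1]-.317)<.04)).astype(np.uint8)
cs=max(cv2.findContours(m,0,2)[0],key=cv2.contourArea)
pz=np.median(C[:,:,2][m>0]); print("ztop",pz)
w=plane("wrist",cs.reshape(-1,2),pz,obs)[:,:2]*1000; r=cv2.minAreaRect(w.astype(np.float32)); print(r)
for y in(-13,-15,-17):
    a=np.radians(y); q=w@np.array([[np.cos(a),-np.sin(a)],[np.sin(a),np.cos(a)]]); print(y,"ext",np.ptp(q,0), "ymid faces", (q[:,1].max()+q[:,1].min())/2,"x",q[:,0].min(),q[:,0].max())
b=cv2.boundingRect(cs); print(b)
E
python3 lamp.py
```

```text
4.4 [0.42913583 0.3153983  0.25032192] [1.79981415e+02 3.10241248e-04 1.65370015e+02] [36.3  2.6  7.5 95.   0.  50.9]
ztop 0.06438040363890618
((424.56134033203125, 318.2623291015625), (39.680545806884766, 38.77825927734375), 75.41146087646484)
-13 ext [39.70002512 39.57909814] ymid faces 405.5803838569684 x 322.241087518922 361.94111263417557
-15 ext [38.78685867 39.78932768] ymid faces 417.2964754498069 x 308.2161349425874 347.0029936129349
-17 ext [39.18213417 40.28864712] ymid faces 428.4511299971273 x 292.89793102794664 332.0800651937275
(239, 143, 41, 39)
```

>>> play_rows --increments '[[[1, 1, 40], [0, 0, 0], 0], [[1, 1, 80], [0, 0, 0], 0], [[1, 1, 120], [0, 0, 0], 0], [[1, 1, 150], [0, 0, 0], 0], [[1, 1, 175], [0, 0, 0], 0], [[1, 1, 195], [0, 0, 0], 0], [[1, 1, 204], [0, 0, 0], 0], [[1, 1, 204], [0, 0, 0], 0.3], [[1, 1, 204], [0, 0, 0], 0.6], [[1, 1, 204], [0, 0, 0], 0.6], [[1, 1, 204], [0, 0, 0], 0.8], [[1, 1, 204], [0, 0, 0], 0.8], [[1, 1, 204], [0, 0, 0], 0.8]]' --grip_force 40

```text
time: 5.75
ee_pos: [0.4296, 0.3165, 0.0476]
tcp_rot: [179.9, 0.1, 165.5]
wrist_force: [-0.0, -0.6, 6.2]
opening: 0.04
grasp_force: 40.6
```

>>> play_rows --increments '[[[0, 0, -40], [0, 0, 0], 0.8], [[0, 0, -80], [0, 0, 0], 0.8], [[0, 0, -120], [0, 0, 0], 0.8], [[-20, -30, -150], [0, 0, -3], 0.8], [[-42, -64, -172], [0, 0, -6], 0.8], [[-64, -98, -172], [0, 0, -9], 0.8], [[-87, -132, -172], [0, 0, -12], 0.8], [[-109, -166, -172], [0, 0, -15], 0.8], [[-131, -200, -172], [0, 0, -18], 0.8], [[-145, -222, -172], [0, 0, -20], 0.8], [[-154, -235, -172], [0, 0, -20.5], 0.8], [[-154, -235, -172], [0, 0, -20.5], 0.8], [[-154, -235, -172], [0, 0, -20.5], 0.8], [[-154, -235, -172], [0, 0, -20.5], 0.8]]'

```text
time: 7.15
ee_pos: [0.5191, 0.0507, 0.2183]
tcp_rot: [180.0, 0.0, -174.0]
wrist_force: [-0.2, 0.6, -0.1]
opening: 0.0395
grasp_force: 41.0
```

Run:
```python
from h import *
obs,im,d=snap("wrist"); print(obs["time"],obs["ee_pos"],obs["tcp_rot"],obs["q"].round(1),obs["opening"])
C=cloud("wrist",d,obs); np.savez("pics/w3.npz",im=im,d=d,C=C); z=C[:,:,2]
np.save("pics/obs3.npy",obs,allow_pickle=True)
near=(np.hypot(C[:,:,0]-.602,C[:,:,1]-.046)<.06)
m=((z>.029)&(z<.039)&near&(d>0)).astype(np.uint8)
cs,hi=cv2.findContours(m,cv2.RETR_CCOMP,cv2.CHAIN_APPROX_NONE)
zt=np.median(z[m>0]); print("z",zt)
for c in cs:
    if cv2.contourArea(c)<60: continue
    w=plane("wrist",c.reshape(-1,2),zt,obs)[:,:2]*1000; print(cv2.boundingRect(c),cv2.minAreaRect(w.astype(np.float32)))
m2=((z>.006)&(z<.018)&(d>0)&(abs(C[:,:,0]-.61)<.12)&(abs(C[:,:,1])<.2)).astype(np.uint8)
c=cv2.convexHull(max(cv2.findContours(m2,0,1)[0],key=cv2.contourArea)); w=plane("wrist",c.reshape(-1,2),.012,obs)[:,:2]*1000
print("plate",cv2.minAreaRect(w.astype(np.float32)),cv2.boundingRect(c))
cv2.imwrite("pics/w3.png",im[:,:,::-1])
```

```text
7.15 [0.51908616 0.05067743 0.21826122] [ 1.79977502e+02  1.16315943e-02 -1.73957212e+02] [ 5.6  0.5  1.9 91.4  0.  -0.5] 0.03952284873661104
z 0.033461258744515776
(211, 217, 21, 23) ((585.1041870117188, 13.41273021697998), (15.686819076538086, 32.8211669921875), 57.186317443847656)
plate ((615.1187744140625, -19.35132598876953), (121.78793334960938, 203.69381713867188), 10.833827018737793) (93, 181, 183, 105)
```

View pics/w3.png

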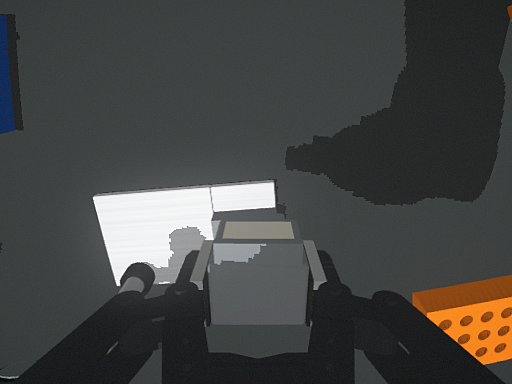

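The held lamp hides the socket; its visor and panel face the robot at (258,230). I'm stepping to the +y side for a clear view.

>>> play_rows --increments '[[[-20, 25, 0], [0, 0, -2], 0.8], [[-50, 55, 0], [0, 0, -4], 0.8], [[-80, 85, 0], [0, 0, -5], 0.8], [[-90, 91, 0], [0, 0, -5], 0.8], [[-90, 91, 0], [0, 0, -5], 0.8], [[-90, 91, 0], [0, 0, -5], 0.8]]'

```text
time: 7.8
ee_pos: [0.5987, 0.1504, 0.218]
tcp_rot: [180.0, -0.0, -168.9]
wrist_force: [-0.2, 0.5, -0.8]
opening: 0.0399
grasp_force: 41.1
```

Run:
```python
from h import *
obs,im,d=snap("wrist"); print(obs["time"],obs["ee_pos"],obs["tcp_rot"],obs["q"].round(1),obs["opening"])
C=cloud("wrist",d,obs); np.savez("pics/w4.npz",im=im,d=d,C=C); z=C[:,:,2]
near=(np.hypot(C[:,:,0]-.602,C[:,:,1]-.046)<.06)
m=((z>.029)&(z<.039)&near&(d>0)).astype(np.uint8)
cs,hi=cv2.findContours(m,cv2.RETR_CCOMP,cv2.CHAIN_APPROX_NONE)
zt=np.median(z[m>0]); print("z",zt)
for c in cs:
    if cv2.contourArea(c)<60: continue
    w=plane("wrist",c.reshape(-1,2),zt,obs)[:,:2]*1000; print(cv2.boundingRect(c),cv2.minAreaRect(w.astype(np.float32)))
cv2.imwrite("pics/w4.png",cv2.resize(im[90:270,60:300,::-1],None,fx=3,fy=3))
# top camera socket hole/edges
T=np.load("pics/top0.npz"); Ct=np.load("pics/C_top.npy")
m=((Ct[:,:,2]>.026)&(Ct[:,:,2]<.045)&(np.hypot(Ct[:,:,0]-.602,Ct[:,:,1]-.046)<.055)).astype(np.uint8)
for c in cv2.findContours(m,cv2.RETR_CCOMP,1)[0]:
    if cv2.contourArea(c)<20: continue
    w=plane("top",c.reshape(-1,2),.034)[:,:2]*1000; print("top",cv2.minAreaRect(w.astype(np.float32)))
```

```text
7.8 [0.59874278 0.1503628  0.21798216] [ 1.79999855e+02 -3.61948061e-02 -1.68924159e+02] [14.1 13.9 16.6 92.7  0.   3. ] 0.039873001828857675
z 0.0335842363662372
(116, 123, 76, 61) ((603.8936767578125, 47.3502311706543), (60.25590515136719, 71.7993392944336), 10.308220863342285)
(138, 141, 35, 25) ((603.2992553710938, 47.91338348388672), (24.101160049438477, 33.650733947753906), 10.89487075805664)
top ((602.0126953125, 46.15663528442383), (62.063777923583984, 69.8942642211914), 11.131083488464355)
top ((601.9818725585938, 46.610694885253906), (25.829463958740234, 37.58898162841797), 3.7531638145446777)
```

View pics/w4.png

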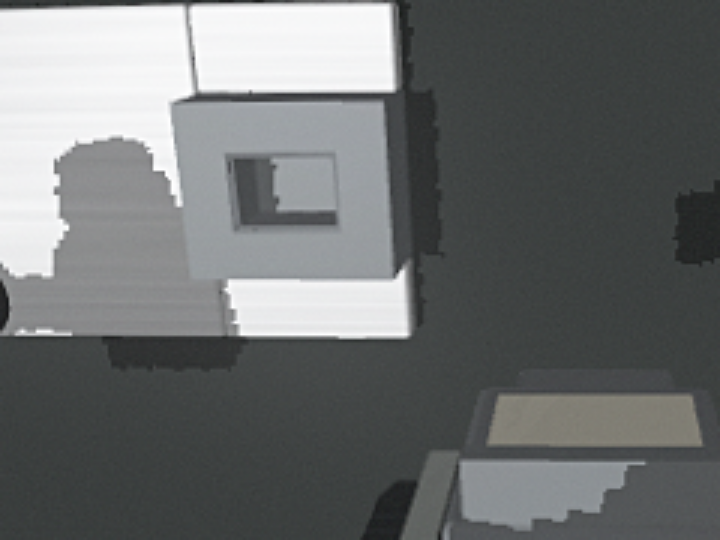

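The crop shows the socket hole clearly, at crop pixels (225-338, 152-231), and the held lamp with its panel facing the robot. I'll measure the lamp in the hand with the same camera.

Run:
```python
from h import *
D=np.load("pics/w4.npz"); H=np.array(calibration("wrist")["hand_eye"])
v,u=np.mgrid[0:384,0:512]; s=slopes("wrist",np.c_[u.ravel(),v.ravel()]); d=D["d"].ravel()
t=((np.c_[s,np.ones(len(s))]*d[:,None])@H[:3,:3].T+H[:3,3]).reshape(384,512,3)*1000
sel=(abs(t[:,:,1])<25)&(t[:,:,2]<60)&(t[:,:,2]>-30)&(D["d"]>0)
for r in range(215,330,8):
    k=sel[r]&(abs(t[r,:,1])<12)
    if k.any(): print(r,t[r][k].mean(0).round(1),k.sum())
k=sel&(t[:,:,0]>5)&(t[:,:,2]<5)&(t[:,:,2]>-24)
c=k[:,:].astype(np.uint8); print("top-face y range",[ (r,t[r][k[r]][:,1].min().round(1),t[r][k[r]][:,1].max().round(1)) for r in range(230,262,6) if k[r].any()])
```

```text
215 [10.8 -0.2 42.5] 43
223 [16.4 -0.2 19.6] 49
231 [16.4  0.1 11. ] 52
239 [ 24.7  -0.2 -12.8] 61
247 [ 23.1  -0.  -16.1] 64
255 [ 19.5   0.2 -16. ] 63
263 [ 16.  -0. -16.] 62
271 [ 13.  -0. -17.] 62
279 [  9.3  -0.2 -17. ] 61
287 [  5.6  -0.2 -17. ] 61
295 [  1.8   0.  -17.1] 60
303 [ -2.1  -0.2 -17. ] 59
311 [ -6.1  -0.2 -17.1] 57
319 [-10.4   0.  -16.9] 58
top-face y range [(236, np.float64(-12.7), np.float64(2.5)), (242, np.float64(-17.3), np.float64(16.5)), (248, np.float64(-19.9), np.float64(22.5)), (254, np.float64(-24.8), np.float64(24.5)), (260, np.float64(-24.6), np.float64(24.6))]
```

Run:
```python
from h import *
goto([.6042,.0475,.100],[180,0,-169.2])
```

```text
from [0.5986 0.1499 0.2183] [ 1.8000e+02 -1.0000e-02 -1.6896e+02] shift [  14.1 -101.6  118.3] rot [ 0.   -0.01  0.24]
```

>>> play_rows --increments '[[[4, -30, 0], [0, 0, 0.2], 0.8], [[8, -60, 10], [0, 0, 0.2], 0.8], [[14, -90, 40], [0, 0, 0.2], 0.8], [[14, -101.5, 75], [0, 0, 0.2], 0.8], [[14, -101.5, 105], [0, 0, 0.2], 0.8], [[14, -101.5, 118], [0, 0, 0.2], 0.8], [[14, -101.5, 118], [0, 0, 0.2], 0.8], [[14, -101.5, 118], [0, 0, 0.2], 0.8], [[14, -101.5, 118], [0, 0, 0.2], 0.8]]'

```text
time: 8.75
ee_pos: [0.6058, 0.048, 0.1024]
tcp_rot: [-180.0, 0.2, -169.2]
wrist_force: [-0.0, -0.4, -1.0]
opening: 0.0398
grasp_force: 41.1
```

Run:
```python
from h import *
s,r=goto([.6042,.0475,.0625],[180,0,-169.2])
obs,im,d=snap("side"); P=proj("side",[.6032,.0473,.034]).round(1)[0]; print(P)
u,v=P.astype(int); cv2.imwrite("pics/s5.png",cv2.resize(im[v-60:v+45,u-60:u+80,::-1],None,fx=5,fy=5,interpolation=2))
```

```text
from [0.6058 0.048  0.1024] [-179.99    0.18 -169.16] shift [ 1.8 -0.2 39.9] rot [-0.01  0.18  0.04]
[269.6 217.6]
```

View pics/s5.png

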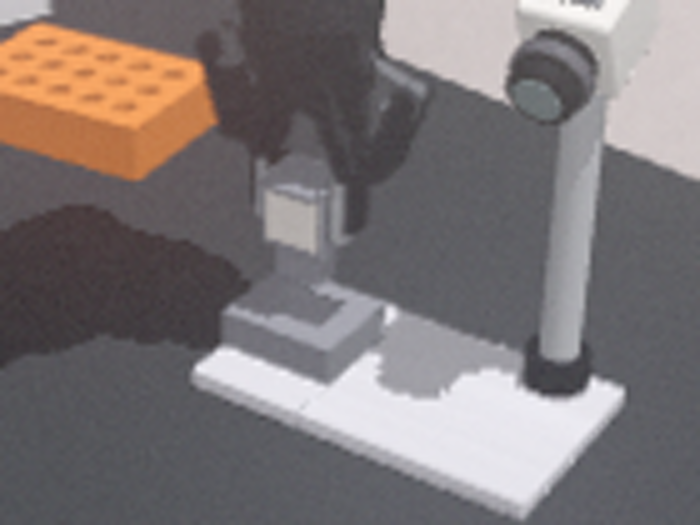

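The side view shows the lamp right above the socket with its panel towards the lens side. I'm descending gently to just above the mouth.

>>> play_rows --increments '[[[0, 0, 8], [0, 0, 0], 0.8], [[0, 0, 14], [0, 0, 0], 0.8], [[0, 0, 14], [0, 0, 0], 0.8], [[0, 0, 14], [0, 0, 0], 0.8]]'

```text
time: 9.2
ee_pos: [0.6047, 0.0477, 0.0858]
tcp_rot: [180.0, -0.0, -169.2]
wrist_force: [-0.1, 0.1, -0.8]
opening: 0.0397
grasp_force: 41.1
```

>>> play_rows --increments '[[[0.4, 0, 3], [0, 0, 0], 0.8], [[0.4, 0, 6], [0, 0, 0], 0.8], [[0.4, 0, 9], [0, 0, 0], 0.8], [[0.4, 0, 11], [0, 0, 0], 0.8], [[0.4, 0, 11], [0, 0, 0], 0.8]]'

```text
time: 9.7
ee_pos: [0.6044, 0.0475, 0.0747]
tcp_rot: [180.0, -0.0, -169.2]
wrist_force: [0.5, 0.4, -0.6]
opening: 0.04
grasp_force: 41.1
```

>>> play_rows --increments '[[[0, 0, 3], [0, 0, 0], 0.8], [[0, 0, 6], [0, 0, 0], 0.8], [[0, 0, 9], [0, 0, 0], 0.8], [[0, 0, 11.5], [0, 0, 0], 0.8], [[0, 0, 13], [0, 0, 0], 0.8], [[0, 0, 13], [0, 0, 0], 0.8]]'

```text
time: 10.3
ee_pos: [0.6045, 0.0476, 0.062]
tcp_rot: [180.0, -0.0, -169.2]
wrist_force: [0.0, -0.2, 0.0]
opening: 0.0397
grasp_force: 41.0
```

>>> play_rows --increments '[[[0, 0, 1.2], [0, 0, 0], 0.8], [[0, 0, 1.2], [0, 0, 0], 0.8], [[0, 0, 1], [0, 0, 0], 0.4], [[0, 0, 1], [0, 0, 0], 0.2], [[0, 0, 1], [0, 0, 0], 0], [[0, 0, 1], [0, 0, 0], 0], [[0, 0, 1], [0, 0, 0], 0], [[0, 0, -20], [0, 0, 0], 0], [[0, 0, -60], [0, 0, 0], 0], [[0, 0, -100], [0, 0, 0], 0], [[30, 0, -130], [0, 0, 0], 0], [[60, 0, -150], [0, 0, 0], 0], [[100, 0, -158], [0, 0, 0], 0], [[100, 0, -158], [0, 0, 0], 0], [[100, 0, -158], [0, 0, 0], 0]]'

```text
time: 11.8
ee_pos: [0.5062, 0.0287, 0.221]
tcp_rot: [-180.0, 0.1, -169.2]
wrist_force: [0.1, 0.1, 0.2]
opening: 0.0853
grasp_force: 0.0
```

Run:
```python
from h import *
obs,im,d=snap("wrist"); print(obs["time"],obs["ee_pos"],obs["tcp_rot"],obs["q"].round(1))
C=cloud("wrist",d,obs); np.savez("pics/w6.npz",im=im,d=d,C=C); z=C[:,:,2]
m=((z>.06)&(z<.095)&(np.hypot(C[:,:,0]-.602,C[:,:,1]-.046)<.05)).astype(np.uint8)
c=max(cv2.findContours(m,0,1)[0],key=cv2.contourArea); zt=np.median(z[m>0]); w=plane("wrist",c.reshape(-1,2),zt,obs)[:,:2]*1000
print("lamp top z",zt,cv2.minAreaRect(w.astype(np.float32)))
o2,ims,ds=snap("side"); cv2.imwrite("pics/s6.png",np.hstack([cv2.resize(im[:,:,::-1],(400,300)),cv2.resize(ims[130:250,190:350,::-1],(400,300))]))
# camera body from both views
for n,CC in(("wrist",C),("side",cloud("side",ds)),("top0",np.load("pics/C_top.npy"))):
    s=CC.reshape(-1,3); s=s[(s[:,2]>.17)&(s[:,2]<.3)&(abs(s[:,1]+.085)<.06)&(abs(s[:,0]-.64)<.1)]
    print(n,len(s),np.percentile(s,[2,50,98],axis=0).round(3).tolist())
```

```text
11.8 [0.5062081  0.02866587 0.22095546] [-1.79994922e+02  1.23305978e-01 -1.69194727e+02] [ 3.2 -1.6  0.1 91.6  0.  -7.6]
lamp top z 0.07846287370282845 ((597.7478637695312, 45.861812591552734), (39.850685119628906, 39.96583557128906), 10.854841232299805)
wrist 69 [[0.642, -0.084, 0.17], [0.663, -0.077, 0.172], [0.665, -0.07, 0.189]]
side 878 [[0.61, -0.107, 0.177], [0.644, -0.093, 0.232], [0.688, -0.06, 0.261]]
top0 597 [[0.612, -0.105, 0.214], [0.651, -0.08, 0.248], [0.692, -0.053, 0.264]]
```

View pics/s6.png

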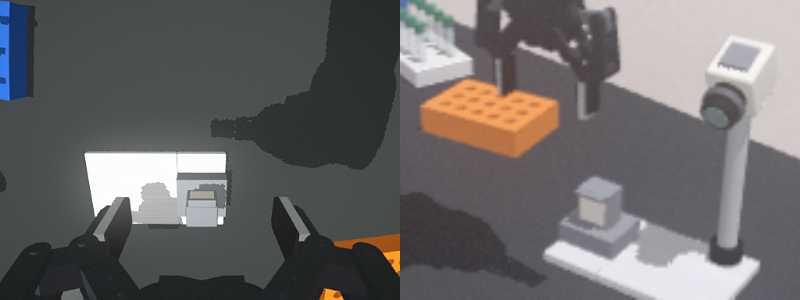

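The lamp is seated: its top is at 78.5 mm, it is centred, and the panel faces the lens side. Now I'll measure the lens. In the side image the glass is near pixel (317,176).

Run:
```python
from h import *
D=np.load("pics/side_last.npz"); im=D["im"].astype(int); C=cloud("side",D["d"])
psi=np.radians(10.8); ex=np.array([np.cos(psi),np.sin(psi),0]); ey=np.array([-np.sin(psi),np.cos(psi),0]); S=np.array([.6028,.047,0])
# into stand frame about socket (x,y), z
L=np.stack([(C-S)@ex,(C-S)@ey,C[:,:,2]],-1)*1000
sub=(slice(160,192),slice(304,334))
g=im[sub].sum(2)
for r in range(160,194,3): print(r,[(int(im[r,c].sum()//3),*L[r,c].round(0).astype(int)) for c in range(305,333,4)])
# lens ray ∩ plane y=-135
for uv in((317.2,176.4),):
    o,d=rays("side",uv); d=d[0]; o_=np.array([(o-S)@ex,(o-S)@ey,o[2]])*1000; dd=np.array([d@ex,d@ey,d[2]])
    print((o_+dd*((-135-o_[1])/dd[1])).round(1), (o_+dd*((205-o_[2])/dd[2])).round(1))
# camera frame coordinates of top points
c=np.cos(np.radians(25));s=np.sin(np.radians(25))
Ct=np.load("pics/C_top.npy"); q=Ct.reshape(-1,3)
for n,q in(("side",C.reshape(-1,3)),("top",Ct.reshape(-1,3))):
    l=np.c_[(q-S)@ex,(q-S)@ey,q[:,2]-.205]*1000
    k=(l[:,2]>-28)&(l[:,2]<70)&(abs(l[:,1]+135)<60)&(abs(l[:,0])<110); l=l[k]
    X=l[:,0]*c+l[:,2]*s; Z=-l[:,0]*s+l[:,2]*c
    print(n,"camx",np.percentile(X,[0,2,5,50,98]).round(1),"camz",np.percentile(Z,[2,50,98]).round(1),"y",np.percentile(l[:,1],[2,50,98]).round(1))
    h=[(int(b),int(((X>b)&(X<=b+4)).sum()),*(np.round([np.median(l[(X>b)&(X<=b+4),1]),np.median(Z[(X>b)&(X<=b+4)])],1) if ((X>b)&(X<=b+4)).any() else ())) for b in range(-30,50,4)]; print(h)
```

```text
160 [(203, np.int64(1345), np.int64(581), np.int64(-406)), (201, np.int64(1327), np.int64(541), np.int64(-390)), (167, np.int64(8), np.int64(-115), np.int64(234)), (194, np.int64(7), np.int64(-125), np.int64(237)), (226, np.int64(7), np.int64(-135), np.int64(240)), (244, np.int64(8), np.int64(-145), np.int64(242)), (243, np.int64(14), np.int64(-152), np.int64(242))]
163 [(201, np.int64(1341), np.int64(577), np.int64(-427)), (201, np.int64(1330), np.int64(541), np.int64(-414)), (173, np.int64(11), np.int64(-114), np.int64(225)), (82, np.int64(5), np.int64(-127), np.int64(231)), (100, np.int64(6), np.int64(-136), np.int64(233)), (169, np.int64(8), np.int64(-146), np.int64(234)), (201, np.int64(7), np.int64(-156), np.int64(238))]
166 [(204, np.int64(1330), np.int64(570), np.int64(-444)), (203, np.int64(1329), np.int64(539), np.int64(-435)), (116, np.int64(-6), np.int64(-122), np.int64(226)), (131, np.int64(-9), np.int64(-134), np.int64(230)), (141, np.int64(-5), np.int64(-142), np.int64(231)), (81, np.int64(7), np.int64(-147), np.int64(228)), (171, np.int64(8), np.int64(-156), np.int64(
[... 4453 characters left out ...]
64(-131.2), np.float64(20.1)), (-6, 17, np.float64(-137.5), np.float64(20.4)), (-2, 18, np.float64(-130.7), np.float64(20.7)), (2, 24, np.float64(-136.0), np.float64(23.7)), (6, 26, np.float64(-131.4), np.float64(21.2)), (10, 19, np.float64(-135.8), np.float64(21.2)), (14, 20, np.float64(-132.1), np.float64(20.5)), (18, 19, np.float64(-136.1), np.float64(28.0)), (22, 30, np.float64(-133.3), np.float64(29.6)), (26, 30, np.float64(-134.5), np.float64(29.8)), (30, 30, np.float64(-132.0), np.float64(30.6)), (34, 30, np.float64(-130.9), np.float64(31.9)), (38, 31, np.float64(-131.3), np.float64(32.2)), (42, 28, np.float64(-133.3), np.float64(31.7)), (46, 35, np.float64(-129.4), np.float64(33.1))]
```

>>> play_rows --increments '[[[15, -28, -5], [0, 0, 2], 0], [[35, -65, -15], [0, 0, 4], 0], [[55, -105, -30], [0, 0, 6], 0], [[75, -145, -30], [0, 0, 8], 0], [[95, -185, -30], [0, 0, 9.8], 0], [[115, -220, -30], [0, 0, 9.8], 0], [[130, -245, -30], [0, 0, 9.8], 0], [[137, -259, -30], [0, 0, 9.8], 0], [[137, -259, -30], [0, 0, 9.8], 0], [[137, -259, -30], [0, 0, 9.8], 0], [[137, -259, -30], [0, 0, 9.8], 0]]'

```text
time: 13.0
ee_pos: [0.4209, -0.2507, 0.2497]
tcp_rot: [180.0, -0.0, -178.9]
wrist_force: [-0.7, 0.7, -0.1]
opening: 0.0852
grasp_force: 0.0
```

Run:
```python
from h import *
obs,im,d=snap("wrist"); print(obs["time"],obs["ee_pos"],obs["tcp_rot"],obs["q"].round(1))
C=cloud("wrist",d,obs); np.savez("pics/w7.npz",im=im,d=d,C=C); z=C[:,:,2]
def seg(n,lo,hi):
    m=((z>lo)&(z<hi)&(abs(C[:,:,0]-.45)<.08)&(abs(C[:,:,1]+.253)<.05)).astype(np.uint8)
    for c in cv2.findContours(m,0,1)[0]:
        if cv2.contourArea(c)<40: continue
        k=np.zeros_like(m); cv2.drawContours(k,[c],-1,1,-1); zt=np.median(z[(k>0)&(m>0)]); w=plane("wrist",c.reshape(-1,2),zt,obs)[:,:2]*1000
        print(n,zt.round(4),cv2.boundingRect(c),np.round(cv2.minAreaRect(w.astype(np.float32))[0],1),np.round(cv2.minAreaRect(w.astype(np.float32))[1],1),cv2.minAreaRect(w.astype(np.float32))[2])
seg("rack",.028,.040); seg("tall",.085,.097); seg("short",.058,.07); seg("tall mid",.045,.097)
cv2.imwrite("pics/w7.png",cv2.resize(im[60:300,120:400,::-1],None,fx=2.5,fy=2.5))
```

```text
13.0 [ 0.42088597 -0.25074561  0.2496774 ] [ 1.79954005e+02 -2.56598775e-02 -1.78932715e+02] [-30.8  -3.2   1.7  95.    0.  -31.9]
rack 0.0347 (227, 133, 57, 104) [ 451.4 -254.5] [121.5  60.1] 0.006589679978787899
tall 0.0895 (238, 164, 33, 10) [ 415.1 -254.3] [ 8.5 29.4] 1.0834343433380127
short 0.0643 (239, 222, 29, 10) [ 485.6 -254.5] [10.5 29.8] 1.107046127319336
short 0.0643 (239, 191, 30, 10) [ 450.5 -254.5] [ 9.8 29.8] 1.0931243896484375
short 0.0645 (240, 157, 30, 4) [ 411.6 -254.1] [ 3.  28.6] 1.0571106672286987
tall mid 0.063 (239, 218, 29, 14) [ 483.8 -254.6] [15.2 30. ] 1.1070142984390259
tall mid 0.0637 (239, 187, 30, 14) [ 448.6 -254.6] [14.1 29.9] 1.0918861627578735
tall mid 0.0858 (238, 155, 33, 19) [ 411.8 -254.4] [17.1 29.8] 1.088303804397583
```

View pics/w7.png

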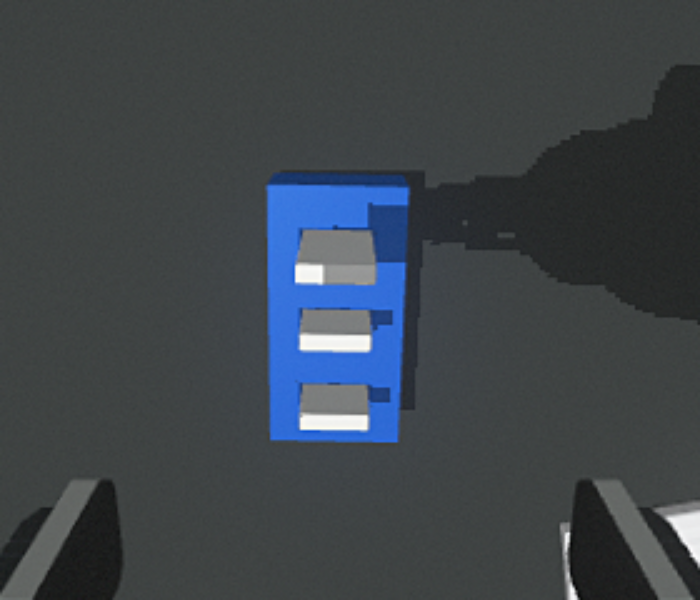

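The wrist crop shows the tall cassette in the slot nearest the robot (crop pixels 297-376, 230-284) with its top at 89.5 mm. The two short ones are in the next slots with tops at 64 mm. I'm descending to grip it.

>>> play_rows --increments '[[[5.8, -3.4, 40], [0, 0, 0], 0], [[5.8, -3.4, 80], [0, 0, 0], 0], [[5.8, -3.4, 115], [0, 0, 0], 0], [[5.8, -3.4, 140], [0, 0, 0], 0], [[5.8, -3.4, 160], [0, 0, 0], 0], [[5.8, -3.4, 173], [0, 0, 0], 0], [[5.8, -3.4, 177.5], [0, 0, 0], 0], [[5.8, -3.4, 177.5], [0, 0, 0], 0.3], [[5.8, -3.4, 177.5], [0, 0, 0], 0.5], [[5.8, -3.4, 177.5], [0, 0, 0], 0.6], [[5.8, -3.4, 177.5], [0, 0, 0], 0.75], [[5.8, -3.4, 177.5], [0, 0, 0], 0.85], [[5.8, -3.4, 177.5], [0, 0, 0], 0.85], [[5.8, -3.4, 177.5], [0, 0, 0], 0.85]]' --grip_force 30

```text
time: 14.45
ee_pos: [0.4151, -0.2551, 0.0734]
tcp_rot: [-180.0, 0.1, -179.0]
wrist_force: [-0.2, 0.2, 5.4]
opening: 0.0292
grasp_force: 34.0
```

>>> play_rows --increments '[[[0, 0, -5], [0, 0, 0], 0.85], [[0, 0, -12], [0, 0, 0], 0.85], [[0, 0, -20], [0, 0, 0], 0.85], [[0, 0, -30], [0, 0, 0], 0.85], [[0, 0, -45], [0, 0, 0], 0.85], [[0, 0, -65], [0, 0, 0], 0.85], [[0, 0, -90], [0, 0, 0], 0.85], [[0, 0, -110], [0, 0, 0], 0.85], [[0, 0, -120], [0, 0, 0], 0.85], [[0, 0, -120], [0, 0, 0], 0.85], [[0, 0, -120], [0, 0, 0], 0.85]]'

```text
time: 15.55
ee_pos: [0.4145, -0.2548, 0.1921]
tcp_rot: [180.0, -0.0, -179.0]
wrist_force: [0.8, -0.1, 0.0]
opening: 0.0295
grasp_force: 33.4
```

Run:
```python
from h import *
obs,im,d=snap("wrist"); print(obs["time"],obs["ee_pos"],obs["tcp_rot"],obs["opening"],obs["grasp_force"])
H=np.array(calibration("wrist")["hand_eye"])
v,u=np.mgrid[0:384,0:512]; s=slopes("wrist",np.c_[u.ravel(),v.ravel()])
t=((np.c_[s,np.ones(len(s))]*d.ravel()[:,None])@H[:3,:3].T+H[:3,3]).reshape(384,512,3)*1000
k=(abs(t[:,:,1])<13)&(t[:,:,2]<75)&(t[:,:,2]>-25)&(abs(t[:,:,0])<30)&(d>0)
for r in range(150,384,6):
    if k[r].sum()>5: print(r,np.median(t[r][k[r]],0).round(1),k[r].sum())
# short cassettes untouched check
C=cloud("wrist",d,obs)
# target tool rotation
psi=10.8
Rc=R.from_euler('z',psi,degrees=True)*R.from_euler('y',-25,degrees=True)   # camera frame (x up 25)
print(Rc.as_matrix().round(3))
Rt=Rc*R.from_euler('xyz',[180,0,180],degrees=True)  # tool x=-camx, y=cam y, z=-camz
W=np.array([.5257,-.1052,.1627]); M=Rc.as_matrix()
tcp=W+M@np.array([-.004,0,.0135]); print("tcp",tcp.round(4),Rt.as_euler('xyz',degrees=True))
goto(tcp,Rt)
```

```text
15.55 [ 0.41453116 -0.25478072  0.19210083] [ 1.79971982e+02 -1.67707081e-02 -1.78977724e+02] 0.02945009157105716 33.41972351074219
216 [ 3.2  0.  58.2] 43
222 [ 3.2 -0.3 49.4] 44
228 [ 3.2 -0.3 41.4] 46
234 [ 3.2 -0.  33.8] 47
240 [ 3.2 -0.3 26.9] 48
246 [ 3.2  0.2 20.4] 50
252 [ 3.1 -0.  14.5] 53
258 [ 3.1 -0.   9.1] 55
264 [ 2.9 -0.   4.1] 57
270 [ 3. -0. -1.] 59
276 [ 3.1 -0.  -5.8] 61
282 [  3.3  -0.  -10.5] 63
288 [  3.2  -0.  -14.4] 65
294 [  1.6  -0.  -16.1] 65
300 [ -1.3   0.2 -16.3] 64
306 [ -4.5   6.7 -16. ] 30
[[ 0.89  -0.187 -0.415]
 [ 0.17   0.982 -0.079]
 [ 0.423  0.     0.906]]
tcp [ 0.5165 -0.1069  0.1732] [-180.    25.  -169.2]
from [ 0.4143 -0.2547  0.1916] [ 1.7995e+02 -6.0000e-02 -1.7898e+02] shift [-104.8  145.9   18.4] rot [ -2.08 -24.99  -9.64]
```

>>> play_rows --increments '[[[-5, 12, 0], [-0.2, -2, -1], 0.85], [[-15, 32, 0], [-0.5, -5, -2], 0.85], [[-28, 55, 0], [-0.8, -9, -4], 0.85], [[-45, 80, 3], [-1.1, -13, -5.5], 0.85], [[-62, 105, 7], [-1.5, -17, -7], 0.85], [[-80, 125, 11], [-1.8, -21, -8.5], 0.85], [[-95, 140, 16], [-2, -24, -9.5], 0.85], [[-104, 146, 18], [-2.1, -25, -9.6], 0.85], [[-104, 146, 18], [-2.1, -25, -9.6], 0.85], [[-104, 146, 18], [-2.1, -25, -9.6], 0.85], [[-104, 146, 18], [-2.1, -25, -9.6], 0.85], [[-104, 146, 18], [-2.1, -25, -9.6], 0.85]]'

```text
time: 16.8
ee_pos: [0.516, -0.1076, 0.1748]
tcp_rot: [-180.0, 25.0, -169.3]
wrist_force: [-0.1, -0.3, -0.3]
opening: 0.0293
grasp_force: 33.5
```

Run:
```python
from h import *
psi=10.8
Rc=R.from_euler('z',psi,degrees=True)*R.from_euler('y',-25,degrees=True); M=Rc.as_matrix()
o=telemetry.get_obs(); A=R.from_euler('xyz',o["tcp_rot"],degrees=True)
w=o["ee_pos"]+A.apply([-.0049,0,.0137]); print(o["time"],"window in cam frame",(M.T@(w-[.6147,-.0882,.205])*1000).round(1))
Rt=Rc*R.from_euler('xyz',[180,0,180],degrees=True); print("ang err",(A.inv()*Rt).magnitude()*57.3,o["grasp_force"],np.abs(o["qd"]).max())
# verify in views: cassette points in the top and side view, in camera frame
ims=[]
for n in("side","top"):
    _,im,d=snap(n); C=cloud(n,d); L=(C-[.6147,-.0882,.205])@M*1000
    k=(d>0)&(abs(L[:,:,1])<13)&(L[:,:,0]<-85)&(L[:,:,0]>-125)&(L[:,:,2]<10)&(L[:,:,2]>-60)&(im.min(2)>110)
    print(n,k.sum(),np.percentile(L[k],[5,50,95],axis=0).round(1).tolist() if k.any() else "")
    kl=(d>0)&(abs(C[:,:,0]-.6)<.05)&(abs(C[:,:,1]-.046)<.05)&(C[:,:,2]>.06)&(C[:,:,2]<.1); print("lamp z",np.median(C[:,:,2][kl]) if kl.any() else None)
    u,v=proj(n,w)[0].astype(int); ims.append(cv2.resize(im[max(v-75,0):v+75,u-100:u+100,::-1],(400,300)))
cv2.imwrite("pics/fin.png",np.hstack(ims))
```

```text
16.8 window in cam frame [-99.   -0.6   1.5]
ang err 0.0988022981871493 33.45437407493591 0.2532567106161469
side 126 [[-110.1, -11.4, -44.2], [-109.2, 0.5, -18.7], [-108.2, 11.4, 7.3]]
lamp z 0.07694856852961615
top 34 [[-100.4, -10.7, -44.0], [-99.7, -0.1, -21.8], [-98.8, 8.5, 5.7]]
lamp z 0.07865001665238291
```

View pics/fin.png

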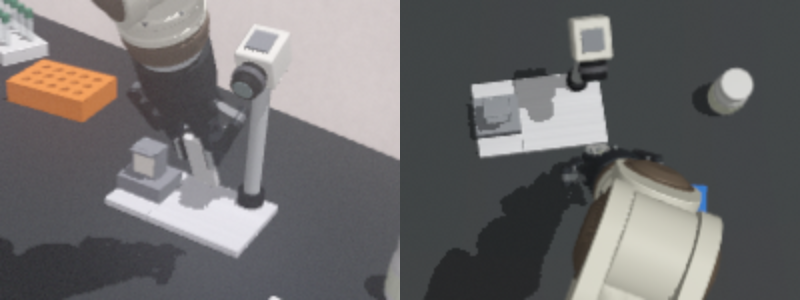

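The final view shows the cassette held tilted square to the lens, and the lamp seated. Both cameras put the window about 100 mm out and within 2 mm of the lens line. I'll let it settle, then hand in.

>>> play_rows --increments '[[[0, 0, 0], [0, 0, 0], 0.85], [[0, 0, 0], [0, 0, 0], 0.85], [[0, 0, 0], [0, 0, 0], 0.85], [[0, 0, 0], [0, 0, 0], 0.85], [[0, 0, 0], [0, 0, 0], 0.85]]'

```text
time: 17.4
ee_pos: [0.516, -0.107, 0.1746]
tcp_rot: [-180.0, 25.1, -169.2]
wrist_force: [-0.2, 0.5, -0.2]
opening: 0.0295
grasp_force: 33.5
```

```bash
python3 -c "
from workcell import workorder; print(workorder.job_done())"
```

```text
the job is handed in; nothing more can be done
None
```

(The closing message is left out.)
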